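Tighten the purge-line gland nut at the vial packing bench

ROBOT

A 6-joint arm with a two-finger parallel gripper is mounted at the origin on the work surface. World frame = base frame: x ahead of the robot, y to its left, z up, the work surface at z = 0. Lengths are in mm, angles in rad, forces in N, time in s.
With the tool pointing down it reaches from about 400 to 825 mm from the base axis. Payload 7 kg.
Tool frame: the origin (TCP) lies at the very end of the fingers, on their centre line; the grasp point (between the pads) lies 19 mm behind it; z points along the fingers, y is the direction in which the jaws open and shut (so a half turn about z gives the same grasp; the last joint's range is limited). The gripper opens to 88 mm and grips with 3 to 60 N. Pads are 19 mm wide; open, the fingers measure 130 mm over their backs; the gripper's body (78 mm by 193 mm) begins 47 mm behind the grasp point.
Start: joints at [1.462, 0.359, 0.012, 0, -1.224, -0.288], TCP at [260.873, 622.528, 226.561] pointing down, gripper open.
Joint ranges: [-3.07, 3.07], [-1.43, 2.12], [-1.02, 1.25], [-3.03, 1.67], [-3.05, -0], [-3.03, 3.03]. Speed limits (rad/s): [2.39, 2.39, 3.01, 3.14, 3.14, 3.14].

INTERFACE

Orientations are given as a unit quaternion [x, y, z, w].
In Python, from plant import bot gives the robot as it stands. Calls block until the motion is done:
- bot.move_ptp(position, orientation): joint-space move of the TCP to a pose.
- bot.line_to(position, velocity=150, ori=None): straight line of the TCP; ori=None keeps the orientation; velocity is the mean speed in mm/s.
- bot.move_joints(angles): joint-space move.
- bot.move_gripper(opening, force=None): finger opening in mm; force is the grip in N (None keeps the last); returns when the fingers have stopped.
- bot.pause(seconds).
- bot.solve_ik(position, orientation): joint angles nearest the present ones, or None.
- bot.read_state(): the state.
- bot.camera(name): name is "scene" or "side" or "wrist"; returns the picture (480x640x3 uint8, red, green, blue); there is no depth.
- bot.get_calibration(name): a dict with "fx", "fy", "cx", "cy" (pixels), "distortion" ([k1, k2, p1, p2, k3] as OpenCV has them; the pictures are not rectified), "view" (4x4, takes a point from world to camera coordinates); the wrist camera has in their place "T_tool_cam" (4x4, takes a point from camera to tool coordinates, whose origin is the TCP and whose axes are the flange's). Camera axes: x right, y up, looking along -z (the intrinsics and any distortion apply to the point x, -y, -z); pixel columns grow to the right and rows downward; lengths in mm; the calibration is good to about 2 mm. A picture is of the moment at which its call begins: read the wrist's pose just before it. get_calibration takes no time and is no camera call.
A pose or a line that the arm cannot do raises bot.Unreachable and nothing moves.
- bot.close_job(): hands the job in, once; it reports no verdict.
The state is a dict: "t": time; "joint_pos": joint angles; "qvel": joint speeds; "tau": joint torques, N m; "tcp_pos": TCP position; "eef_rot": TCP orientation; "contact_force": force on the tool from outside, world axes, zero at the start; "moment": the same for the moment, N m; "width": finger opening in mm.
Only numpy, scipy, OpenCV 4.12 (cv2) and the standard library are available. Lean on these libraries where they do the work, as an engineer would, in place of code of your own. Each camera call takes 0.05 s, during which the arm holds its last target.

TASK

Close the big winged gland nut on the gas manifold: with the gripper's own fingers, turn its wing clockwise (seen from above) until it is finger-tight, which is when the wing lies along the manifold's length, and no farther by finger. Then take the T-handled slot key (the one whose foot is two flat cheeks with an open slot), set it fully down over the wing and turn the nut a further sixth of a turn (60 degrees) clockwise, and let go, leaving the key standing upright on the nut.

Things in the scene. Friction and masses are not known exactly. Their poses are not given: they have to be found in the camera images.
- gland_nut (a joint): Run-down of the brass gland nut, rad, growing clockwise seen from above: starts at 0.1 to 0.6, finger-tight at 1.3 (a stop). Turns easily (0.03 N m), stays where left, keeps its height. It is at one end of a bar-shaped fixed aluminium manifold (260 x 80 x 50 mm high, within 20 degrees of world y); a small winged nut and a hex cap, 115 and 170 mm from it, are not part of the job.
- ferrule (a joint): Extra turn past finger-tight, rad, clockwise from above: the ring under the nut, which carries it. 0 at the start; turns only when the nut, at its stop, is forced on against 0.2 N m of friction; stays where left. Wanted: 1.05 rad (60 degrees), of which up to 20 degrees may be by finger. The wing's whole angle is the sum of both joints.
- wing_top (a point): Centre of the top edge of the gland nut's wing, on the nut's vertical turning axis, 90 mm above the bench; x along the wing, y across, z up. The wing is an upright plate 60 mm long, 12 mm thick, 26 mm high, on a round flange 72 mm across whose top face is 26 mm below this point.
- slot_key: Loose dark steel T key standing upright on the bench, 0.3 kg; origin mid-underside, z up. Two cheeks 54 (x) x 8 mm, 28 high, slot 24 wide between, along x; plate over them to height 36; 12 mm round stem; T bar 80 (x) x 12 mm (y), height 66 to 90. Over the wing it turns 13 degrees free either way before it drives; cheeks then stand on the flange. The T key with a round foot is the wrong one.

How it is judged:
By the outcome, as a careful person would: the job done as asked, in the order asked, and still so for the second after the job is handed in, with the robot touching nothing.
It also fails if it takes over 58 s, if anything falls off the work surface, if the arm or the gripper's body presses on something with over 40 N, if the wrist force passes 120 N, or if a joint passes its speed limit or range.

## Working session

There is one attempt and no reset: what is moved stays moved. The work goes in short steps, each a Python script; the robot and the scene stay as the last script left them, time stands still between calls to the robot, and variables do not carry over. Pictures are saved under pics/ and viewed, and the job is handed in when it is done.

```bash
ls; mkdir -p pics; python3 - <<'E'
from plant import bot
import cv2
s=bot.read_state();print(s)
for n in ["scene","side","wrist"]:
    im=bot.camera(n);cv2.imwrite(f"pics/{n}0.png",im[:,:,::-1]);print(n,bot.get_calibration(n))
E
```

```text
pics
{'t': 0.0, 'joint_pos': array([ 1.46209605e+00,  3.59391714e-01,  1.10443325e-02, -3.84950873e-04,
       -1.22408141e+00, -2.88102610e-01]), 'qvel': array([ 1.25643591e-03,  2.30956301e-05,  9.62486193e-04, -8.79215206e-04,
        1.29845623e-04, -1.35243468e-03]), 'tau': array([-1.94982560e-03, -5.82724822e+01,  2.93057334e+01,  6.99737146e+00,
        6.99433978e-03, -1.47049059e-04]), 'tcp_pos': array([260.6898781 , 622.08894411, 225.60696469]), 'eef_rot': array([ 9.80369644e-01, -1.97166583e-01, -1.07122168e-04,  8.29161759e-04]), 'contact_force': array([ 0.04757676, -0.35139726,  0.42109801]), 'moment': array([ 0.02128996, -0.01702364, -0.04170234]), 'width': 87.78090146781611}
scene {'fx': 547.8001194662049, 'fy': 547.8001194662049, 'cx': 307.83432097721277, 'cy': 235.72035703890043, 'distortion': array([-0.16661571,  0.        ,  0.        ,  0.        ,  0.        ]), 'view': array([[ 5.91158550e-01,  8.06548802e-01,  3.25568657e-03,
        -2.49692503e+02],
       [-4.83516527e-01,  3.51156039e-01,  8.01811203e-01,
         2.26249075e+02],
       [ 6.45556611e-01, -
[... 533 characters left out ...]
-7.22119837e-01,  6.28120008e-01,
        -6.21780649e+02],
       [ 0.00000000e+00,  0.00000000e+00,  0.00000000e+00,
         1.00000000e+00]])}
wrist {'fx': 395.40030960298463, 'fy': 395.40030960298463, 'cx': 322.9465860698977, 'cy': 229.04198539425485, 'distortion': array([-0.00581365,  0.        ,  0.        ,  0.        ,  0.        ]), 'T_tool_cam': array([[-2.81050082e-04,  9.58997168e-01,  2.83415512e-01,
         7.57297921e+01],
       [ 9.99999956e-01,  2.43117799e-04,  1.69012587e-04,
         6.15585870e-01],
       [ 9.31792367e-05,  2.83415547e-01, -9.58997195e-01,
        -1.57506247e+02],
       [ 0.00000000e+00,  0.00000000e+00,  0.00000000e+00,
         1.00000000e+00]])}
```

View pics/scene0.png

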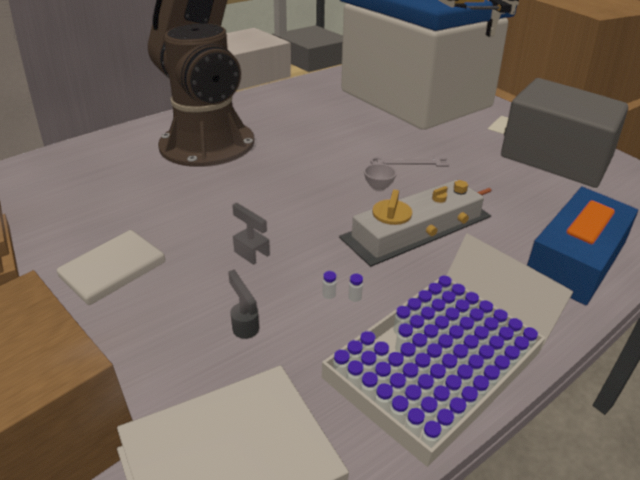

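View pics/side0.png

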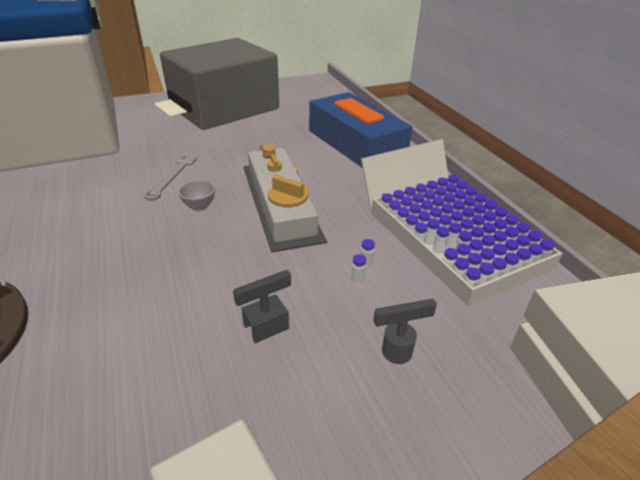

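View pics/wrist0.png

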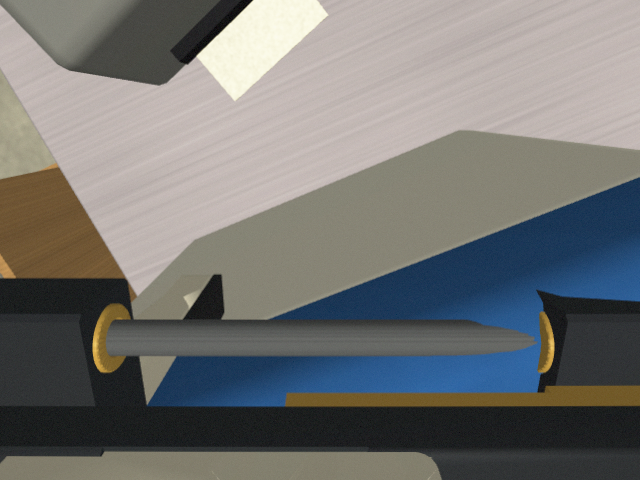

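```bash
cat > h.py <<'E'
import numpy as np, cv2
from plant import bot
from scipy.spatial.transform import Rotation as R
def ray(name,px,T=None):
    c=bot.get_calibration(name)
    K=np.array([[c["fx"],0,c["cx"]],[0,c["fy"],c["cy"]],[0,0,1]])
    u=cv2.undistortPoints(np.array([[px]],float),K,c["distortion"])[0,0]
    d=np.array([u[0],-u[1],-1.])
    if name=="wrist": M=T@c["T_tool_cam"]
    else: M=np.linalg.inv(c["view"])
    d=M[:3,:3]@d
    return M[:3,3],d/np.linalg.norm(d)
def plane(name,px,z,T=None):
    o,d=ray(name,px,T); return o+d*(z-o[2])/d[2]
def tri(p1,p2):
    (a,d),(b,e)=ray("scene",p1),ray("side",p2)
    t=np.linalg.lstsq(np.c_[d,-e],b-a,rcond=None)[0]
    P,Q=a+d*t[0],b+e*t[1]; return (P+Q)/2,np.linalg.norm(P-Q)
def pose():
    s=bot.read_state();T=np.eye(4);T[:3,:3]=R.from_quat(s["eef_rot"]).as_matrix();T[:3,3]=s["tcp_pos"];return T
def down(yaw):  # tool y axis (jaw) : Rz(yaw)*Rx(pi); tool x at yaw, tool y at yaw-90deg
    return (R.from_euler("z",yaw)*R.from_euler("x",np.pi)).as_quat()
E
python3 - <<'E'
import cv2
a=cv2.imread("pics/scene0.png")[140:345,200:500];b=cv2.imread("pics/side0.png")[130:375,220:450]
a=cv2.resize(a,(790,540),interpolation=3);b=cv2.resize(b,None,fx=2.4,fy=2.4,interpolation=3)
cv2.imwrite("pics/sc1.png",a);cv2.imwrite("pics/si1.png",b)
E
```

```text
(no output)
```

View pics/sc1.png

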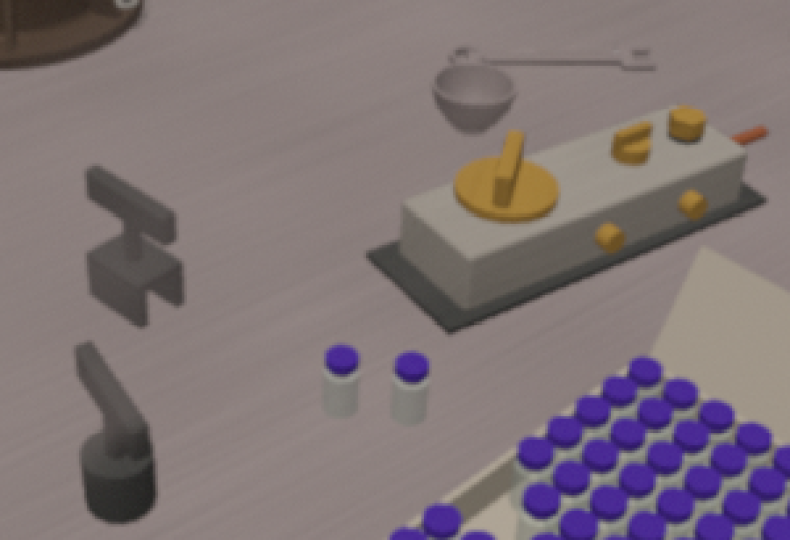

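View pics/si1.png

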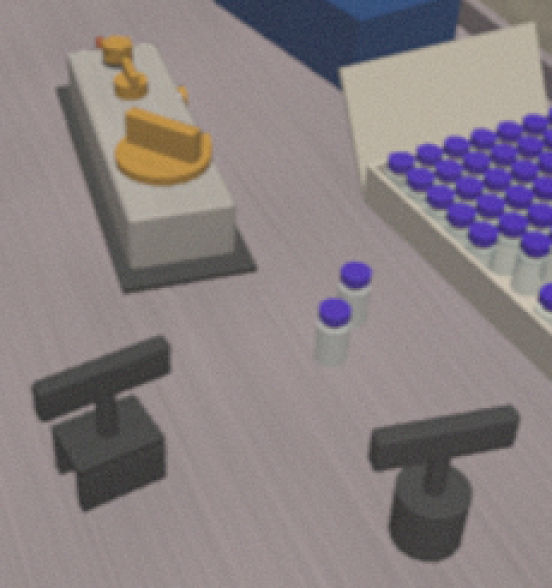

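```bash
python3 - <<'E'
from h import *
np.set_printoptions(precision=1,suppress=True)
S=lambda x,y:(200+x/2.633,140+y/2.634); D=lambda x,y:(220+x/2.4,130+y/2.4)
for n,p,z in [("manA",(470,257),50),("manB",(745,155),50),("manC",(402,205),50),("manD",(683,107),50),("flange",(507,187),64),("wing far",(517,133),90),("wing near",(503,180),90),("bar1",(95,170),90),("bar2",(172,213),90)]:
    print(n,plane("scene",S(*p),z))
for n,p,z in [("flange",(163,150),64),("wingL",(131,111),90),("wingR",(199,134),90),("bar1",(37,387),90),("bar2",(165,342),90),("manfar",(175,47),50),("mannear",(230,207),50),("L",(70,50),50),("Lnear",(130,219),50)]:
    print("side",n,plane("side",D(*p),z))
print(tri(S(507,187),D(163,150)),tri(S(517,133),D(131,111)),tri(S(503,182),D(199,134)),tri(S(95,170),D(37,387)),tri(S(172,213),D(165,342)))
E
```

```text
manA [581.5  33.1  50. ]
manB [608.4 281.6  50. ]
manC [510.1  35.3  50. ]
manD [535.8 296.   50. ]
flange [550.6  93.6  64. ]
wing far [533.1 116.3  90. ]
wing near [569.8  68.5  90. ]
bar1 [ 403.8 -140.4   90. ]
bar2 [ 474.9 -126.    90. ]
side flange [545.2  90.1  64. ]
side wingL [527.6 108.9  90. ]
side wingR [563.2  62.2  90. ]
side bar1 [ 396.8 -145.2   90. ]
side bar2 [ 471.1 -135.5   90. ]
side manfar [615.3 266.6  50. ]
side mannear [572.5  24.1  50. ]
side L [527.4 292.3  50. ]
side Lnear [502.   34.7  50. ]
(array([547.2,  97. ,  60.1]), np.float64(1.1835178412015108)) (array([530. , 119. ,  85.7]), np.float64(3.1665940456749664)) (array([566.5,  71.9,  84.5]), np.float64(1.4084125040452442)) (array([ 397.6, -137.9,   84.5]), np.float64(2.360927644533231)) (array([ 472.8, -126.6,   85.7]), np.float64(6.180876077812861))
```

```bash
python3 - <<'E'
from h import *
np.set_printoptions(precision=2,suppress=True)
for pos,ys in [((548,93,150),(128,84,70,-52,-96,-110)),((437,-136,120),(10,-170)),((548,93,200),(84,40,11,-96,-170+30,-170))]:
    for y in ys: print(pos,y,bot.solve_ik(list(pos),list(down(np.radians(y)))))
E
```

```text
(548, 93, 150) 128 [ 0.52  0.23 -0.36  0.   -0.98 -3.  ]
(548, 93, 150) 84 [ 0.52  0.23 -0.36  0.   -0.98  2.52]
(548, 93, 150) 70 [ 0.52  0.23 -0.36  0.   -0.98  2.27]
(548, 93, 150) -52 [ 0.52  0.23 -0.36  0.   -0.98  0.14]
(548, 93, 150) -96 [ 0.52  0.23 -0.36  0.   -0.98 -0.63]
(548, 93, 150) -110 [ 0.52  0.23 -0.36  0.   -0.98 -0.87]
(437, -136, 120) 10 [ 0.13  0.1  -0.6   0.   -0.87  1.61]
(437, -136, 120) -170 [ 0.13  0.1  -0.6  -0.   -0.87 -1.53]
(548, 93, 200) 84 [ 0.52  0.18 -0.29  0.   -1.1   2.52]
(548, 93, 200) 40 [ 0.52  0.18 -0.29  0.   -1.1   1.75]
(548, 93, 200) 11 [ 0.52  0.18 -0.29  0.   -1.1   1.24]
(548, 93, 200) -96 [ 0.52  0.18 -0.29  0.   -1.1  -0.63]
(548, 93, 200) -140 [ 0.52  0.18 -0.29 -0.   -1.1  -1.39]
(548, 93, 200) -170 [ 0.52  0.18 -0.29 -0.   -1.1  -1.92]
```

```bash
python3 - <<'E'
from h import *
T=pose()
bot.line_to([260,622,330],velocity=250)
bot.move_ptp([548,93,210],list(down(np.radians(-52))))
T=pose();im=bot.camera("wrist");np.save("T1.npy",T);cv2.imwrite("pics/w1.png",im[:,:,::-1]);s=bot.read_state();print(s["t"],s["tcp_pos"],s["joint_pos"])
E
```

```text
2.9667 [548.14613922  93.84775783 210.08653266] [ 5.21693569e-01  1.75628541e-01 -2.77656413e-01  1.28322496e-05
 -1.11724883e+00  1.42721605e-01]
```

View pics/w1.png

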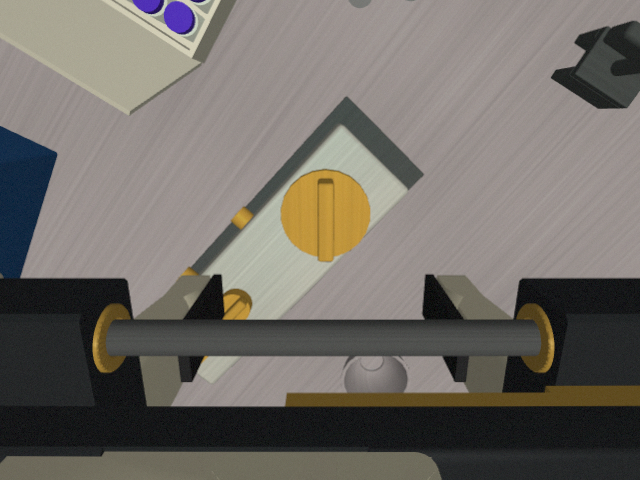

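```bash
python3 - <<'E'
from h import *
np.set_printoptions(precision=1,suppress=True)
T=np.load("T1.npy");im=cv2.imread("pics/w1.png");hsv=cv2.cvtColor(im,cv2.COLOR_BGR2HSV)
m=cv2.inRange(hsv,(12,140,90),(30,255,255));m[290:]=0
c=max(cv2.findContours(m,0,1)[0],key=cv2.contourArea);e=cv2.fitEllipse(c);print(e,plane("wrist",e[0],64,T))
for p in [(325.5,184),(325.5,262)]: print(plane("wrist",p,90,T))
g=cv2.resize(im[160:280,260:400],None,fx=5,fy=5,interpolation=3);cv2.imwrite("pics/w1c.png",g)
for p in [(342,125),(409,188),(197,270),(345,125)]: print(plane("wrist",p,50,T))
E
```

```text
((325.1742248535156, 213.48129272460938), (87.19964599609375, 87.83049011230469), 7.604240894317627) [545.7  92.8  64. ]
[562.9  70.6  90. ]
[526.5 117.1  90. ]
[576.9  31.7  50. ]
[502.9  36.7  50. ]
[599.6 203.5  50. ]
[575.1  30.3  50. ]
```

View pics/w1c.png

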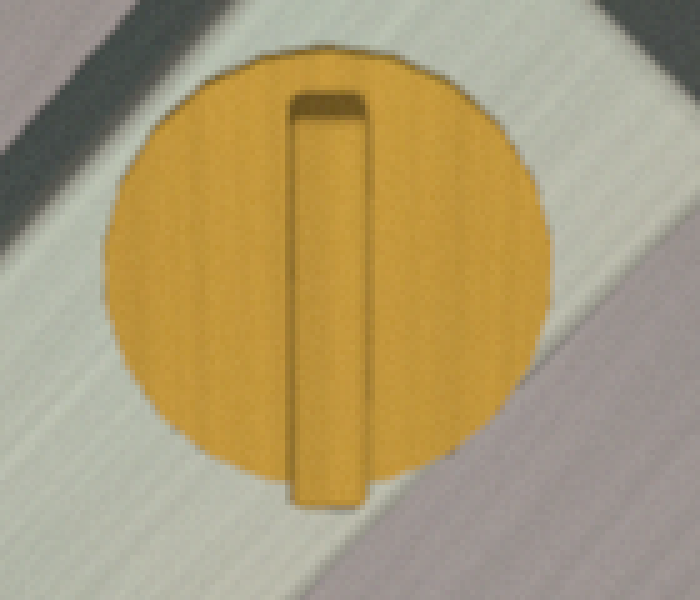

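```bash
python3 - <<'E'
from h import *
q=list(down(np.radians(-52)))
bot.line_to([545.5,93.3,68],velocity=120,ori=q)
s=bot.read_state();print(s["t"],s["tcp_pos"],s["contact_force"],s["moment"])
bot.move_gripper(8,force=6)
s=bot.read_state();print(s["t"],s["width"],s["contact_force"],s["moment"])
for y in (-60,-68,-76,-83,-86,-88,-90,-92,-94,-96,-97.5,-99):
    bot.move_ptp([545.5,93.3,68],list(down(np.radians(y))))
    s=bot.read_state();print(y,round(s["t"],2),s["tcp_pos"].round(1),round(s["width"],2),s["contact_force"].round(1),s["moment"].round(3))
    if s["moment"][2]>0.09 or s["width"]>14: break
E
```

```text
4.3 [545.97190734  93.52031058  68.68540762] [ 0.94532574 -0.37742194  0.83527211] [ 0.10399537 -0.06938948  0.01563565]
5.475 11.845643045905435 [ 2.01537798  2.36212791 -1.98902879] [ 0.76788811 -0.86680274  0.05259469]
-60 5.73 [546.1  93.7  68.1] 11.92 [ 3.   1.8 -3.1] [ 1.003 -1.14  -0.016]
-68 5.99 [546.   93.7  68.1] 11.93 [ 3.9  3.7 -3.3] [ 1.164 -1.45  -0.002]
-76 6.25 [546.   93.6  68.1] 11.68 [ 3.9  2.7 -3.2] [ 1.338 -1.561 -0.044]
-83 6.5 [545.9  93.6  68.1] 11.71 [ 3.1  2.9 -3.2] [ 1.264 -1.506 -0.021]
-86 6.75 [545.9  93.6  68.1] 12.01 [ 4.2  3.8 -3.4] [ 1.35  -1.571 -0.041]
-88 7.0 [545.9  93.6  68.1] 12.21 [ 3.4  2.6 -2.2] [ 1.358 -1.53  -0.049]
-90 7.25 [545.9  93.6  68.1] 11.76 [ 4.1  4.  -2.9] [ 1.383 -1.468  0.007]
-92 7.5 [545.9  93.6  68.1] 11.65 [ 4.2  3.9 -1.5] [ 1.389 -1.486 -0.01 ]
-94 7.75 [545.9  93.6  68.1] 12.09 [ 3.5  3.6 -2.8] [ 1.405 -1.462 -0.048]
-96 8.0 [545.9  93.6  68.1] 12.13 [ 3.2  3.1 -2.8] [ 1.431 -1.45   0.097]
```

```bash
python3 - <<'E'
from h import *
def rd():
    a=[]
    for _ in range(6):
        bot.pause(0.02);s=bot.read_state();a.append([s["moment"][2],s["width"]])
    return s["t"],np.mean(a,0).round(3),R.from_quat(s["eef_rot"]).as_matrix()[:2,0]
for y in (-96,-97,-98):
    bot.move_ptp([545.5,93.3,68],list(down(np.radians(y))))
    t,m,x=rd();print(y,t,m,np.degrees(np.arctan2(x[1],x[0])))
    if m[0]>.13:break
E
```

```text
-96 8.35 [ 0.083 12.011] -95.54179563456739
-97 8.7 [ 0.136 12.239] -96.67689373201682
```

```bash
python3 - <<'E'
from h import *
np.set_printoptions(precision=1,suppress=True)
bot.move_ptp([545.5,93.3,68],list(down(np.radians(-95.5))))
bot.move_gripper(88)
bot.line_to([545.5,93.3,210],velocity=220)
T=pose();im=bot.camera("wrist");np.save("T2.npy",T);cv2.imwrite("pics/w2.png",im[:,:,::-1]);s=bot.read_state();print(s["t"],s["tcp_pos"])
hsv=cv2.cvtColor(im[:,:,::-1].copy(),cv2.COLOR_BGR2HSV)
m=cv2.inRange(hsv,(12,140,90),(30,255,255));m[290:]=0
c=max(cv2.findContours(m,0,1)[0],key=cv2.contourArea);e=cv2.fitEllipse(c);print(e,plane("wrist",e[0],64,T))
g=cv2.resize(im[100:290,220:420,::-1],None,fx=3,fy=3,interpolation=3);cv2.imwrite("pics/w2c.png",g)
E
```

```text
11.0917 [544.5  93.  208.3]
((321.30078125, 213.28147888183594), (87.42472839355469, 88.33638000488281), 177.41285705566406) [544.7  92.5  64. ]
```

View pics/w2.png

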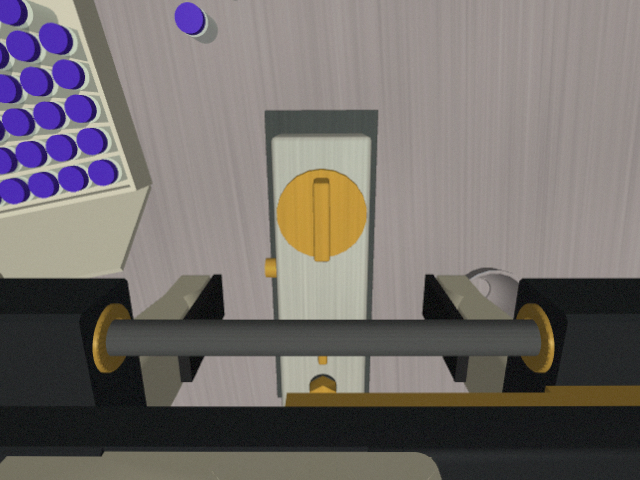

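View pics/w2c.png

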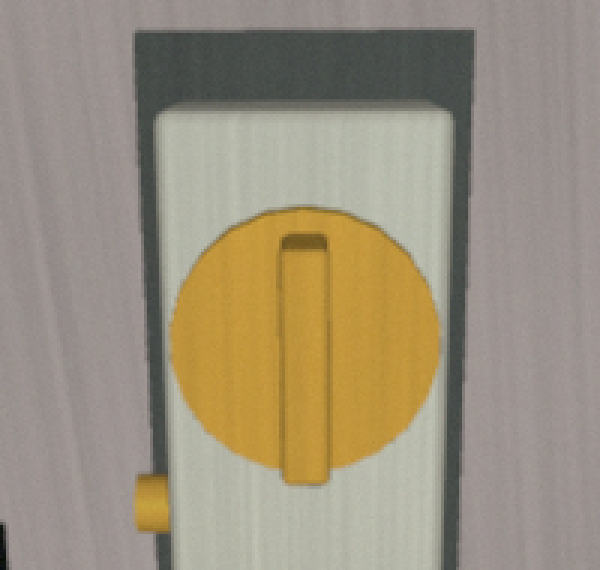

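```bash
python3 - <<'E'
from h import *
bot.move_ptp([437,-135,200],list(down(np.radians(-170))))
T=pose();im=bot.camera("wrist");np.save("T3.npy",T);cv2.imwrite("pics/w3.png",im[:,:,::-1]);s=bot.read_state();print(s["t"],s["tcp_pos"],s["joint_pos"].round(2))
E
```

```text
12.1333 [ 437.62128336 -134.4929423   199.71451696] [ 0.13  0.02 -0.49  0.   -1.07 -1.53]
```

View pics/w3.png

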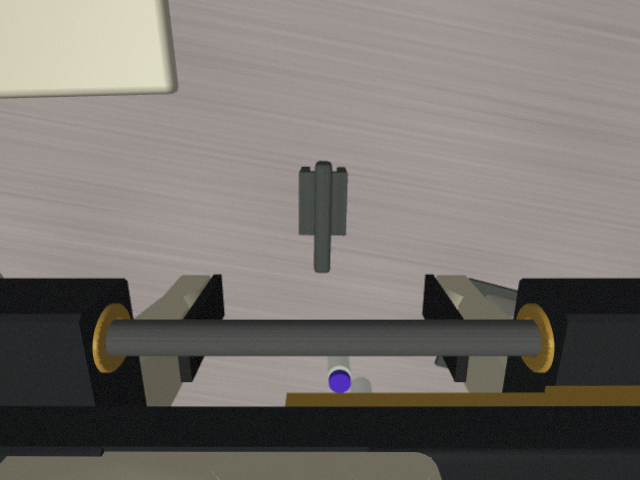

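```bash
python3 - <<'E'
from h import *
np.set_printoptions(precision=1,suppress=True)
T=np.load("T3.npy")
a=plane("wrist",(323.3,168),90,T);b=plane("wrist",(321.6,272),90,T);d=b-a;print(a,b,(a+b)/2,np.linalg.norm(d),np.degrees(np.arctan2(d[1],d[0])))
im=cv2.imread("pics/w3.png");cv2.imwrite("pics/w3c.png",cv2.resize(im[150:285,270:370],None,fx=4,fy=4,interpolation=3))
a=plane("wrist",(299,235),36,T);b=plane("wrist",(347,235),36,T);c=plane("wrist",(299,172),36,T);e=plane("wrist",(347,171),36,T);print((a+b+c+e)/4,a,b,c,e)
E
```

```text
[ 396.3 -141.9   90. ] [ 470.8 -129.9   90. ] [ 433.5 -135.9   90. ] 75.47478692447811 9.180116347941778
[ 432.8 -135.6   36. ] [ 462.9 -150.9   36. ] [ 455.8 -110.7   36. ] [ 410.  -159.4   36. ] [ 402.4 -121.2   36. ]
```

View pics/w3c.png

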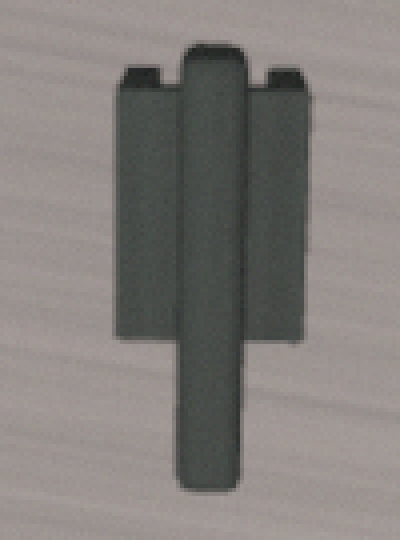

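```bash
python3 - <<'E'
from h import *
np.set_printoptions(precision=2,suppress=True)
q=list(down(np.radians(-170.4)))
bot.move_gripper(50)
bot.line_to([432.5,-136,59.5],velocity=150,ori=q)
bot.move_gripper(6,force=40)
s=bot.read_state();print(s["t"],s["tcp_pos"],s["width"],s["contact_force"])
bot.line_to([432.5,-136,185],velocity=150)
s=bot.read_state();print(s["t"],s["tcp_pos"],s["width"],s["contact_force"],s["moment"])
bot.move_ptp([545.2,92.8,185],list(down(np.radians(-95.5))))
s=bot.read_state();print(s["t"],s["tcp_pos"],s["width"],s["contact_force"],s["moment"])
T=pose();np.save("T4.npy",T)
for n in ("wrist","scene","side"):
    im=bot.camera(n)[:,:,::-1];
    if n=="scene": im=cv2.resize(im[100:280,300:520],None,fx=3.3,fy=3.3)
    if n=="side": im=cv2.resize(im[60:260,180:400],None,fx=3,fy=3)
    cv2.imwrite(f"pics/{n}4.png",im)
E
```

```text
14.7417 [ 432.54 -135.99   59.56] 11.910436811731518 [0.12 1.06 0.85]
15.725 [ 431.73 -135.92  183.95] 12.04824819968716 [-0.94 -0.39 -2.  ] [ 0.07 -0.09  0.01]
16.725 [544.55  92.29 184.11] 11.531884454561641 [-0.22 -0.21 -2.08] [-0.01 -0.07  0.03]
```

View pics/wrist4.png

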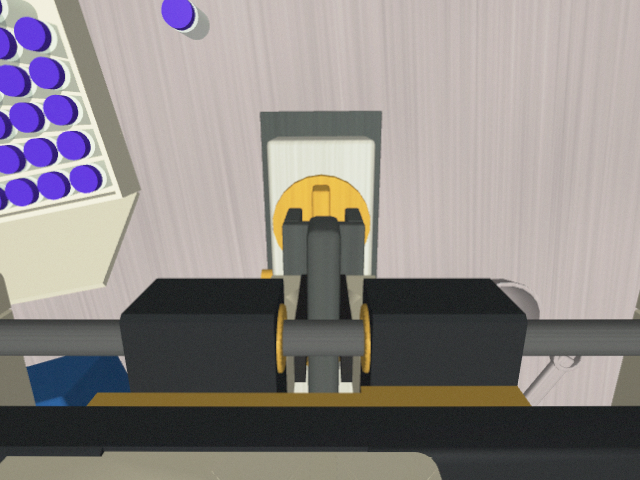

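View pics/scene4.png

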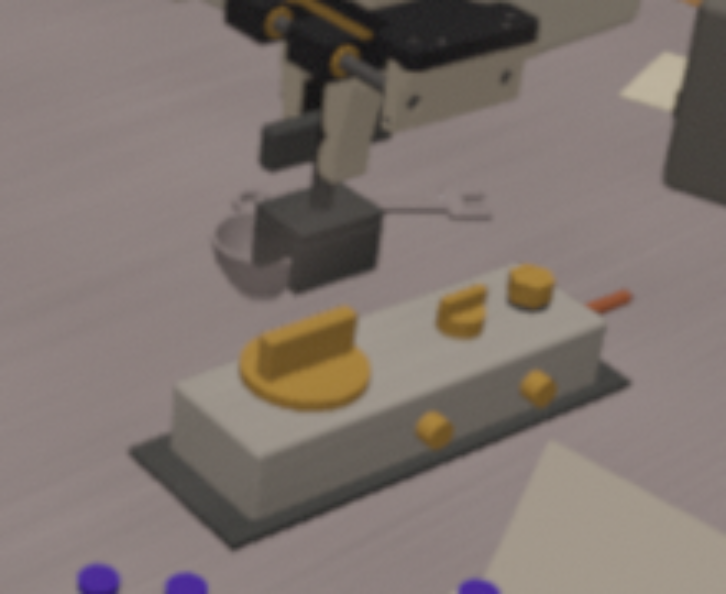

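View pics/side4.png

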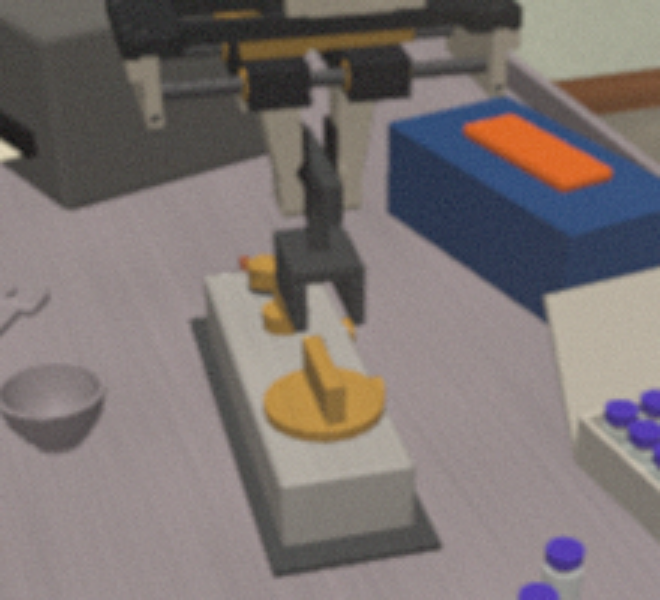

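```bash
python3 - <<'E'
from h import *
np.set_printoptions(precision=2,suppress=True)
for z in (155,140,128,126,125,124,123.5,123):
    bot.line_to([545.6,93.2,z],velocity=80)
    s=bot.read_state();print(z,round(s["t"],2),s["tcp_pos"],s["width"],s["contact_force"],s["moment"])
    if s["contact_force"][2]>6: break
E
```

```text
155 17.4 [545.66  92.96 154.96] 11.748205232132815 [-0.56  0.19 -2.94] [ 0.05 -0.03  0.01]
140 17.73 [545.43  93.07 139.87] 11.813725189524444 [-0.02 -0.44 -2.89] [ 0.06 -0.11 -0.04]
128 18.03 [545.33  93.1  127.75] 11.945380711070925 [-0.34 -0.77 -2.25] [ 0.05 -0.01 -0.01]
126 18.28 [545.67  93.22 126.14] 11.648040951707127 [ 0.49  0.05 -2.07] [-0.   -0.07  0.03]
125 18.53 [545.59  93.18 125.04] 11.509381417592301 [ 0.67 -0.71 -2.53] [ 0.04 -0.01 -0.03]
124 18.78 [545.55  93.18 123.93] 11.741300600779608 [-0.56  0.33 -2.46] [ 0.12 -0.08  0.04]
123.5 19.03 [545.7   93.25 123.59] 11.820556136481155 [-0.14 -0.34 -1.65] [ 0.08 -0.11  0.04]
123 19.28 [545.86  93.27 123.54] 11.680875870839593 [-0.68 -0.28  4.65] [-0.02  0.55  0.08]
```

```bash
python3 - <<'E'
from h import *
def rd(n=4):
    a=[]
    for _ in range(n):
        bot.pause(0.02);s=bot.read_state();x=R.from_quat(s["eef_rot"]).as_matrix()[:2,0];a.append([s["moment"][2],s["width"],np.degrees(np.arctan2(x[1],x[0])),*s["contact_force"],*s["tcp_pos"]])
    return round(s["t"],2),np.mean(a,0).round(3)
for y in (-100,-104,-106,-107,-108,-109,-110,-111,-112):
    bot.move_ptp([545.6,93.2,123.4],list(down(np.radians(y))))
    t,m=rd();print(y,t,m)
    if m[0]>.19:break
E
```

```text
-100 19.6 [-2.30000e-02  1.15980e+01 -9.98710e+01 -7.44000e-01  2.25000e-01
  1.99700e+00  5.45770e+02  9.32580e+01  1.23539e+02]
-104 19.92 [-3.00000e-02  1.18140e+01 -1.03835e+02 -4.49000e-01 -9.20000e-02
  2.47600e+00  5.45801e+02  9.32680e+01  1.23524e+02]
-106 20.23 [-3.80000e-02  1.17660e+01 -1.05898e+02 -4.60000e-02  2.06000e-01
  2.69900e+00  5.45787e+02  9.32750e+01  1.23526e+02]
-107 20.55 [ 2.00000e-03  1.18530e+01 -1.06967e+02  3.21000e-01 -3.29000e-01
  3.47700e+00  5.45748e+02  9.32490e+01  1.23522e+02]
-108 20.87 [ 1.35000e-01  1.17110e+01 -1.07977e+02 -5.06000e-01  2.61000e-01
  4.86700e+00  5.45592e+02  9.32120e+01  1.23514e+02]
-109 21.18 [ 1.30000e-01  1.17770e+01 -1.09020e+02 -9.38000e-01  1.61000e-01
  5.13900e+00  5.45593e+02  9.32050e+01  1.23497e+02]
-110 21.5 [ 1.26000e-01  1.17940e+01 -1.10020e+02 -7.53000e-01  5.15000e-01
  5.07200e+00  5.45579e+02  9.32190e+01  1.23495e+02]
-111 21.82 [ 1.11000e-01  1.17350e+01 -1.11022e+02 -7.69000e-01 -1.34000e-01
  5.13500e+00  5.45574e+02  9.32140e+01  1.23496e+02]
-112 22.13 [ 1.25000e-01  1.15780e+01 -1.12021e+02 -1.65900e+00  2.72000e-01
  5.48700e+00  5.45550e+02  9.32220e+01  1.23498e+02]
```

```bash
python3 - <<'E'
from h import *
def rd(n=4):
    a=[]
    for _ in range(n):
        bot.pause(0.02);s=bot.read_state();x=R.from_quat(s["eef_rot"]).as_matrix()[:2,0];a.append([s["moment"][2],s["width"],np.degrees(np.arctan2(x[1],x[0])),*s["contact_force"],*s["tcp_pos"]])
    return round(s["t"],2),np.mean(a,0).round(2)
for y in (-116,-122,-130,-138,-146,-154,-161,-165,-168):
    bot.move_ptp([545.6,93.2,123.4],list(down(np.radians(y))))
    t,m=rd(2);print(y,t,m.tolist())
T=pose();np.save("T5.npy",T)
for n in ("wrist","scene","side"):
    im=bot.camera(n)[:,:,::-1];
    if n=="scene": im=cv2.resize(im[100:280,300:520],None,fx=3.3,fy=3.3)
    if n=="side": im=cv2.resize(im[60:260,180:400],None,fx=3,fy=3)
    cv2.imwrite(f"pics/{n}5.png",im)
E
```

```text
-116 22.42 [-0.0, 11.73, -116.04, -0.58, 0.23, 5.14, 545.52, 93.26, 123.51]
-122 22.7 [-0.01, 11.75, -122.06, -1.49, 1.39, 6.24, 545.46, 93.29, 123.48]
-130 22.99 [-0.02, 11.83, -130.06, -1.5, 0.94, 5.7, 545.42, 93.35, 123.49]
-138 23.28 [-0.03, 11.78, -138.06, -2.65, 1.48, 5.63, 545.37, 93.41, 123.48]
-146 23.57 [-0.03, 11.92, -146.06, -2.58, 1.89, 5.54, 545.35, 93.49, 123.47]
-154 23.87 [-0.01, 11.38, -154.06, -2.66, 2.14, 5.99, 545.35, 93.57, 123.48]
-161 24.15 [0.0, 11.9, -161.06, -2.61, 2.08, 6.37, 545.35, 93.64, 123.49]
-165 24.43 [0.01, 11.74, -165.05, -2.86, 3.23, 6.14, 545.35, 93.69, 123.49]
-168 24.72 [0.01, 11.75, -168.04, -2.89, 2.03, 5.47, 545.37, 93.72, 123.49]
```

View pics/wrist5.png

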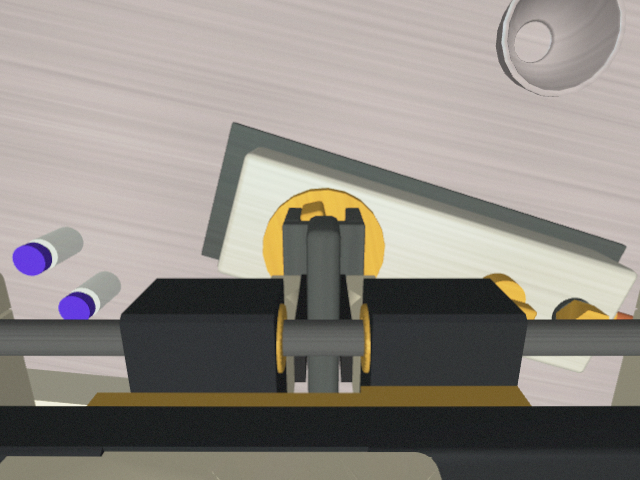

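View pics/scene5.png

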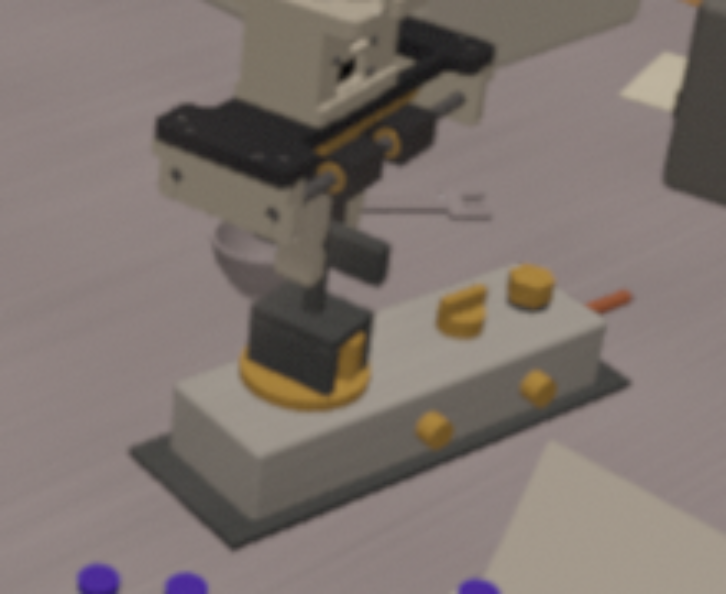

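View pics/side5.png

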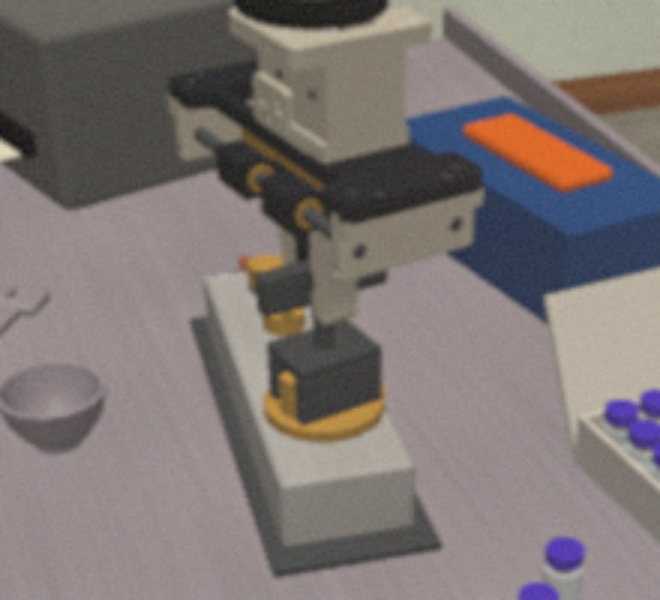

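```bash
python3 - <<'E'
from h import *
def rd(n=6):
    a=[]
    for _ in range(n):
        bot.pause(0.02);s=bot.read_state();a.append([s["moment"][2],s["contact_force"][2]])
    return round(s["t"],2),np.mean(a,0).round(3)
print(rd())
for y in (-168.4,-168.8):
    bot.line_to([545.6,93.2,123.4],velocity=20,ori=list(down(np.radians(y))))
    print(y,rd())
E
```

```text
(24.97, array([0.057, 6.079]))
-168.4 (25.32, array([0.174, 5.87 ]))
-168.8 (25.67, array([0.182, 6.358]))
```

```bash
python3 - <<'E'
from h import *
bot.line_to([545.6,93.4,123.6],velocity=20,ori=list(down(np.radians(-166.5))))
bot.move_gripper(60)
s=bot.read_state();print(s["t"],s["width"],s["contact_force"])
bot.line_to([545.6,93.4,270],velocity=150)
T=pose();np.save("T6.npy",T);print(bot.read_state()["t"])
for n in ("wrist","scene","side"):
    im=bot.camera(n)[:,:,::-1];
    if n=="scene": im=cv2.resize(im[100:280,300:520],None,fx=3.3,fy=3.3)
    if n=="side": im=cv2.resize(im[60:260,180:400],None,fx=3,fy=3)
    cv2.imwrite(f"pics/{n}6.png",im)
E
```

```text
26.875 60.27734071900892 [-0.35322537  0.07200576  1.1265359 ]
28.0
```

View pics/wrist6.png

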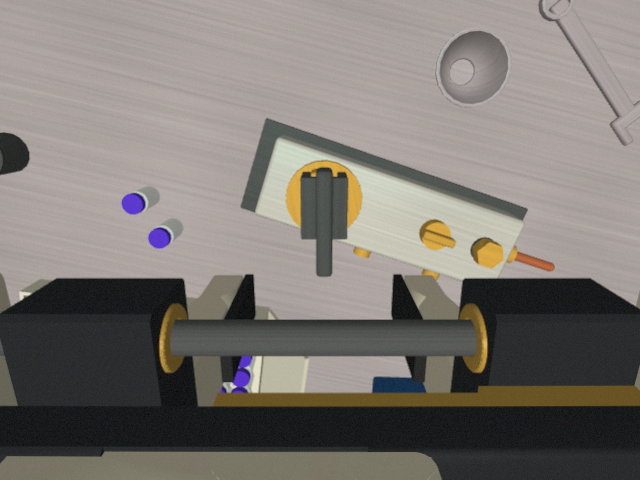

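View pics/scene6.png

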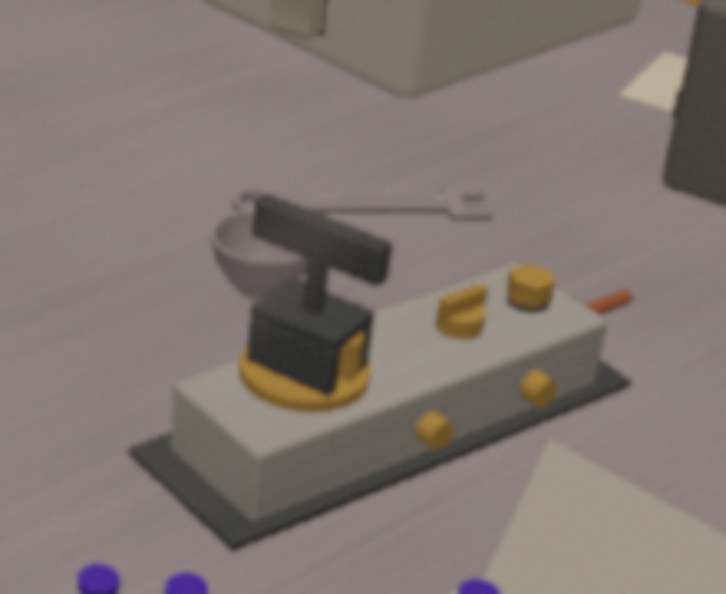

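View pics/side6.png

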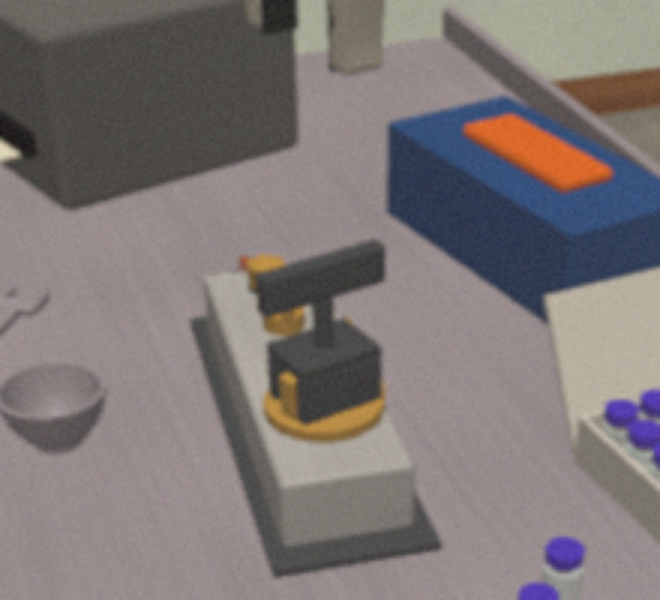

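```bash
python3 - <<'E'
from h import *
a=plane("scene",(300+353/3.3,100+337/3.3),89);b=plane("side",(180+289/3,60+374/3),89)
print(a,b)
for p in (a,b): d=p-np.array([545.4,93,89]);print(np.linalg.norm(d),np.degrees(np.arctan2(d[1],d[0])))
T=np.load("T6.npy")
a=plane("wrist",(323.5,172),154,T);b=plane("wrist",(323.5,275),154,T);d=b-a;print((a+b)/2,np.degrees(np.arctan2(d[1],d[0])),np.linalg.norm(d))
E
```

```text
[570.84243136 105.98406668  89.        ] [522.53314131  82.77349286  89.        ]
28.56402109855515 27.036639259807814
25.049444594774812 -155.90487127754244
[544.90076766  93.63400668 154.        ] 13.495922137517562 76.6005334904477
```

```bash
python3 -c "
from plant import bot
bot.close_job()"
```

```text
the job is handed in; nothing more can be done
```

The gland nut is closed and turned on, with the slot key left standing upright on it. I handed the job in at about 28 s of the 58 s allowed; no verdict is reported.

- **Finger-tight:** I turned the wing clockwise with a light 6 N grip until the moment rose at the stop, reading about 0.14 N m against the ferrule's 0.2. The wrist picture then showed the wing lying along the manifold.
- **Key on the wing:** I lowered the slot key over the wing until it bottomed at TCP height 123.5 mm, which matches its cheeks standing on the flange.
- **Final turn:** The key met the wing after about 12 to 13 degrees of free play. From there I drove it about 61 degrees clockwise and eased it back about 2 degrees within the free play before letting go.

**Last checks:**
- The pictures show the key upright and seated over the nut, with the gripper clear above it.
- The two visible wing ends lie at 27 and 24 degrees, against the 24.5 expected, so they agree to about 2.5 degrees.
- **Disagreement:** the turning moment read about 0 during the larger turning steps, where I expected steady resistance. It returned to 0.17–0.18 N m on two last small steps, so the key was still bearing on the wing. A slight overshoot of about 1 degree is possible.

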